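Fold out the crank handle and wind the board clamp shut

ROBOT

A 6-joint arm with a two-finger parallel gripper is mounted at the origin on the work surface. World frame = base frame: x ahead of the robot, y to its left, z up, the work surface at z = 0. Lengths are in m, angles in rad, forces in N, time in s.
With the tool pointing down it reaches from about 0.35 to 0.725 m from the base axis. Payload 4.3 kg.
Tool frame: the origin (TCP) lies between the finger pads; the fingertips stand 14 mm ahead of it and the grasp point (between the pads) lies 5 mm behind it; z points along the fingers, y is the line along which they close (so a half turn about z gives the same grasp; the last joint's range is limited). The gripper opens to 85 mm and grips with 20 to 120 N. Pads are 22 mm wide; open, the fingers measure 114 mm over their backs; the gripper's body (76 mm by 85 mm) begins 54 mm behind the grasp point. The pads swing forward as they close: fully open they stand 13 mm farther back than shut.
Start: joints at [-1.297, 0.377, 0.081, 1.274, 0, 1.46], TCP at [0.215, -0.533, 0.245] pointing down, gripper open.
Joint ranges: [-2.72, 2.72], [-0.84, 1.66], [-1.02, 1.22], [-1.77, 2.12], [-1.37, 1.28], [-3.14, 3.14]. Speed limits (rad/s): [2.57, 2.57, 3.14, 3.14, 3.14, 3.14].

INTERFACE

Orientations are given as [roll, pitch, yaw] about the fixed x, y, z axes, in that order (R = Rz(yaw) Ry(pitch) Rx(roll)).
In Python, from workcell import bot gives the robot as it stands.
- The arm moves only by the tool send_rows, never from a script. Its argument "commands" is one flat list of numbers, 6 for each row, row after row: the shift along the tool's x, y, z in mm, then the turn, a rotation vector about the tool's x, y, z in rad. In form: [x, y, z, rx, ry, rz, x, y, z, rx, ry, rz, ...]. A call has 1 to 10 rows; each row is the pose to reach, as a shift and turn from the pose commanded when the call began, along the tool's axes at that moment; what a row does not reach only later rows make up. A row lasts 1/10 s, in which the tool goes at most 50 mm and 8.59 degrees, less where a joint would pass 70% of its speed; a pose out of reach is approached as far as the arm can. A call with a gripper value outside its range is refused whole. "fingers" is the opening, from -1 (shut) to 1 (fully open), set as the call begins (left out, the last holds). The fingers move at their own pace and stop on an object; the grip force is fixed at half the most. Time passes only in rows, so rows that repeat a pose let the fingers close. It gives the time, the measured TCP pose, the force, the opening and the grip force at its end, in the units of the state.
- bot.get_state(): the state, without advancing time (a new reading comes with each control period).
- bot.camera(name): name is "scene" or "top" or "wrist"; returns a dict with "image" (400x640x3 uint8, red, green, blue), "z_map" (400x640 float32, m along the optical axis (not along the pixel's ray), 0 where there is no reading), "fx", "fy", "cx", "cy" (pixels), "extrinsics" (4x4, takes a point from camera to world coordinates); the wrist camera has in their place "mount" (4x4, takes a point from camera to tool coordinates, whose origin is the TCP and whose axes are the flange's). Camera axes: x right, y down, z forward; pixel columns grow to the right and rows downward; lengths in m; the calibration is good to about 2 mm. A picture is of the moment at which its call begins: read the wrist's pose just before it.
- bot.hand_in(): hands the job in; it is judged then, once.
The state is a dict: "clock": time; "q": joint angles; "qd": joint speeds; "joint_torque": joint torques, N m; "ee_pos": TCP position; "eef_rot": TCP orientation; "ft_force": force on the tool from outside, world axes, zero at the start; "moment": the same for the moment, N m; "width": finger opening in m; "finger_force": force on a finger pad.
Only numpy, scipy, OpenCV 4.12 (cv2) and the standard library are available. Lean on these libraries where they do the work, as an engineer would, in place of code of your own. Each camera call takes 0.05 s, during which the arm holds its last target. There are 200 camera calls.

TASK

The circuit board in the screwdriving station still has to be clamped. First fold out the red handle of the crank on the station's sloping front until it stands straight out, then use it to wind the crank clockwise (seen from in front of the panel) until the clamp bar on the deck is right up against the edge of the board. Let go, leaving the handle folded out, and leave the other things on the bench where they are.

Things in the scene. Friction and masses are not known exactly. Their poses are not given: they have to be found in the camera images.
- crank_hub (a point): Centre of the crank on the panel surface, 71 mm above the bench. The white station (270 mm wide) has a flat sloping front, 150 mm long, facing the robot's right or right and away. z axis: straight out of the panel, 35 degrees from vertical; the crank turns on it (x, y turn along). Round the hub a 52 mm boss stands 12 mm out; the steel arm, 16 mm wide, lies 14 to 26 mm out from the panel.
- handle_pivot (a point): The hinge pin on which the handle folds, at the outer end of the crank arm: 60 mm from the hub's axis and 40 mm out from the panel surface. The pin is tangent to the crank's circle, between two cheeks 30 mm wide over all. It turns with the crank.
- handle_grip (a point): Point on the handle's centre line, 60 mm from its pin; x axis from pin to free end. Round bar: steel neck 16 mm thick, then a red grip 22 mm thick from 24 to 82 mm from the pin. Folded, it lies over the arm from the pin inward across the hub, centre line 40 mm out from the panel, 3 mm wider than the arm on either side; folded out, it stands straight out from the panel at the pin.
- handle (a joint): Fold of the handle: 0 = folded flat over the arm, 1.57 = standing straight out from the panel (stop). Starts between 0 and 0.25. It stays where it is left (friction 0.05 N m, about 0.8 N at the grip point). The red grip is a sleeve that revolves freely on the handle's axis.
- crank (a joint): Turn of the crank in rad, growing clockwise as seen from in front of the panel (looking against z of crank_hub). Starts between 0 and 1.4, stops hard at 5.2, where the clamp bar just touches the board. Stays where it is left (friction 0.12 N m, about 2 N at the handle). Seen so, the arm points level to the left at 0.7, lower left at 0, upper left at 1.4.
- clamp_bar: The clamp bar: black, with a yellow strip, 210 mm long, 22 mm thick, top 37 mm above the deck, on two rods on the station's deck between the sloping front and the board. Origin: middle of its face towards the board, at deck level; x axis towards the board. The crank drives it that way, 8 mm per rad. To be moved by the crank, not pushed.
- board_edge (a point): Middle of the near edge (towards the clamp bar) of the dark green circuit board (102 x 160 mm) lying in the orange nest on the deck. Fixed. Its x axis points level away from the sloping front; the x of clamp_bar in this frame is minus the gap: -42 to -30 mm at the start, 0 when clamped.
- parts_bin: Bystander: open blue bin, 160 x 110 x 55 mm, loose, on the bench behind the station's deck. Origin at the centre of its underside.
- spare_nest: Bystander: spare orange nest on a black plate, 150 x 170 x 38 mm, loose, on the bench in front of the station's sloping panel. Origin at the centre of its underside.
- driver: Bystander: blue hand-held electric screwdriver, 200 mm long, 36 mm wide, 34 mm high, lying loose on the bench in front of the station's sloping panel. Origin on its underside.

How it is judged:
By the outcome, as a careful person would: the job done as asked, in the order asked, and still so for the second after the job is handed in, with the robot touching nothing.
It also fails if it takes over 54 s, if anything falls off the work surface, if the arm or the gripper's body presses on something with over 40 N, if the wrist force passes 120 N, or if a joint passes its speed limit or range.

## Working session

There is one attempt and no reset: what is moved stays moved. The work goes in short steps, Python scripts to look and compute and a tool call to move; the robot and the scene stay as the last step left them, time stands still between calls to the robot, and variables do not carry over. Pictures are saved under pics/ and viewed, at most 10 in all, crops included, and the job is handed in when it is done.

Besides the shell and the picture viewer there is one more tool, called after "Emit:" as a command line: name --argument value ..., lists and objects as JSON in quotes. send_rows: Moves the arm, as the interface text tells. Its arguments: {"type":"object","properties":{"commands":{"type":"array"},"fingers":{"type":"number"}},"required":["commands"]}

```bash
mkdir -p pics; ls
python3 - <<'E'
from workcell import bot
import cv2,numpy as np
s=bot.get_state();print(s)
for n in("scene","top"):
    c=bot.camera(n);np.savez(f"{n}0.npz",**c);cv2.imwrite(f"pics/{n}0.png",c["image"][:,:,::-1])
E
```

```text
pics
{'clock': 0.0, 'q': array([-1.29728783e+00,  3.78056957e-01,  7.96710757e-02,  1.27443682e+00,
        2.71009650e-05,  1.46051125e+00]), 'qd': array([ 0.00128879,  0.00063203,  0.00092041,  0.00197362, -0.00151812,
        0.00064782]), 'joint_torque': array([-1.23443835e-03, -4.63601124e+01,  2.69877774e+01,  2.07847764e-02,
       -8.52056405e-05,  1.58320256e-05]), 'ee_pos': array([ 0.21515555, -0.53255846,  0.24438186]), 'eef_rot': array([-3.13958158e+00, -2.49961964e-04,  3.83793297e-01]), 'ft_force': array([ 0.14662299,  0.13608365, -0.06476663]), 'moment': array([ 0.03202314, -0.02718933, -0.00698361]), 'finger_force': 0.0, 'width': 0.08545230661343771}
```

View pics/top0.png

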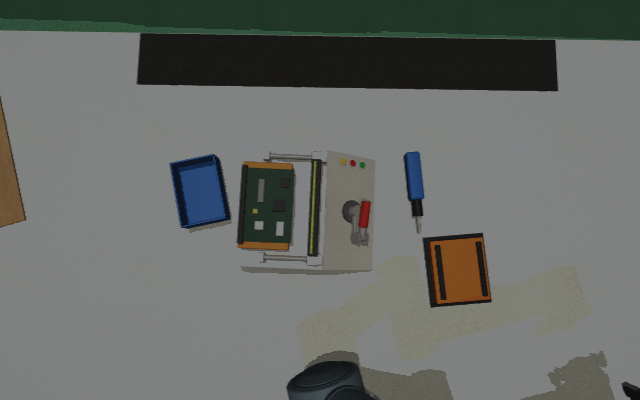

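View pics/scene0.png

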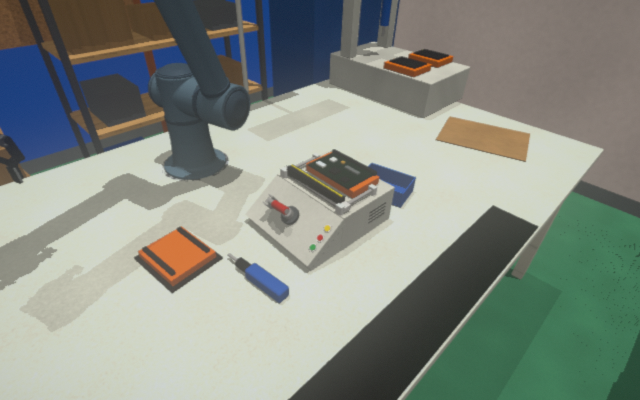

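The top view shows the station with its panel facing right (−y): hub near (351,211), red grip (365,212), pivot end near (358,238). The bar's yellow strip is at column ~315 and the board edge at ~294. In the scene view the crank is at (283,208), with the driver and spare nest on the bench in front of the panel.

```bash
cat > h.py <<'E'
import numpy as np,cv2
def cloud(c,E=None):
    E=c["extrinsics"] if E is None else E
    z=c["z_map"];v,u=np.mgrid[:z.shape[0],:z.shape[1]]
    P=np.stack([(u-c["cx"])/c["fx"]*z,(v-c["cy"])/c["fy"]*z,z],-1)
    W=P@E[:3,:3].T+E[:3,3]; W[z==0]=np.nan
    return W
def redmask(im):
    h=cv2.cvtColor(im,cv2.COLOR_RGB2HSV)
    return ((h[...,0]<6)|(h[...,0]>174))&(h[...,1]>150)&(h[...,2]>60)
E
python3 - <<'E'
from h import *
for n,box in(("top",(330,376,152,270)),("scene",(240,340,185,265))):
    c=dict(np.load(n+"0.npz"));W=cloud(c);im=c["image"]
    print(n,c["fx"],c["extrinsics"].round(3).tolist())
    u0,u1,v0,v1=box
    S=W[v0:v1,u0:u1].reshape(-1,3);col=im[v0:v1,u0:u1].reshape(-1,3)
    ok=~np.isnan(S[:,0])&(S[:,2]>.02);S=S[ok];col=col[ok]
    # ransac plane tilted 35deg
    rng=np.random.default_rng(0);best=0
    for _ in range(2000):
        p=S[rng.choice(len(S),3,0)];nn=np.cross(p[1]-p[0],p[2]-p[0]);L=np.linalg.norm(nn)
        if L<1e-6:continue
        nn/=L;nn*=np.sign(nn[2])
        if abs(nn[2]-np.cos(np.radians(35)))>.06:continue
        I=abs((S-p[0])@nn)<.003
        if I.sum()>best:best=I.sum();B=I
    Q=S[B];m=Q.mean(0);nn=np.linalg.svd(Q-m)[2][2];nn*=np.sign(nn[2])
    print("plane n",nn,np.degrees(np.arccos(nn[2])),"yaw",np.degrees(np.arctan2(nn[1],nn[0])),best,len(S),"extent",Q.min(0),Q.max(0))
    # point on plane at z=.071
    d=nn@m;print("d",d)
    dist=S@nn-d
    t=np.cross([0,0,1],nn);t/=np.linalg.norm(t);up=np.cross(nn,t)
    for lo,hi in((.008,.016),(.02,.03),(.03,.045),(.045,.06),(.06,.12)):
        k=(dist>lo)&(dist<hi)
        if k.any():print(lo,hi,k.sum(),S[k].mean(0),"t",(S[k]@t).min(),(S[k]@t).max(),"up",(S[k]@up).min(),(S[k]@up).max())
    r=redmask(im)[v0:v1,u0:u1].reshape(-1)[ok]
    k=r&(dist>.015);R=S[k];print("red",k.sum());o=np.argsort(R@t)
    print(np.c_[R,R@t,R@up,dist[k]][o][::max(1,len(o)//25)].round(4))
    print("t",t,"up",up, "mean",m@t,m@up,"plane t ext",(Q@t).min(),(Q@t).max(),"up ext",(Q@up).min(),(Q@up).max(),"up at z=.071",(0.071-d*nn[2])/up[2])
E
```

```text
top 394.4597333646657 [[0.016, -0.994, 0.111, 0.45], [-1.0, -0.016, 0.001, 0.077], [0.001, -0.111, -0.994, 0.993], [0.0, 0.0, 0.0, 1.0]]
plane n [-0.01728879 -0.57507057  0.81792111] 35.12277306859563 yaw -91.72200878579676 3968 4955 extent [ 0.38892205 -0.06590935  0.02444313] [0.65996086 0.04698904 0.10996968]
d 0.04970276157743278
0.008 0.016 161 [0.52482603 0.00123886 0.08703436] t 0.45934574775161097 0.5495590892867641 up 0.033945786404346596 0.08011663327732158
0.02 0.03 215 [ 0.50316157 -0.01220759  0.0939438 ] t 0.45473501476938333 0.5375690495808743 up 0.0453031977429198 0.0677879499723842
0.03 0.045 71 [ 0.47189928 -0.01756638  0.1071256 ] t 0.45501182322338746 0.5154676986649507 up 0.03639365304502311 0.06591028112348235
0.045 0.06 276 [ 0.49485197 -0.02806962  0.11523103] t 0.45530292034577596 0.5466266974894738 up 0.03468597887157421 0.06565584438778269
0.06 0.12 75 [ 0.52905001 -0.03520456  0.12336872] t 0.5088197664021374 0.5469146643522795 up 0.04605106319016357 0.06482770779910087
red 220
[[ 0.4861 -0.0304  0.1151  0.4868  0.0533  0.0535]
 [ 0.4885 -0.035   0.1132  0
[... 4175 characters left out ...]
375  0.1281  0.5334  0.0549  0.0647]
 [ 0.5344 -0.0356  0.1281  0.5352  0.0565  0.0637]
 [ 0.5345 -0.0425  0.1254  0.5355  0.0493  0.0654]
 [ 0.5354 -0.04    0.1246  0.5363  0.0509  0.0633]
 [ 0.536  -0.0404  0.1284  0.537   0.0528  0.0666]
 [ 0.5367 -0.0377  0.1274  0.5376  0.0544  0.0642]
 [ 0.5373 -0.0349  0.1262  0.5381  0.056   0.0617]
 [ 0.5382 -0.0424  0.1244  0.5392  0.0489  0.0644]
 [ 0.5403 -0.0407  0.1278  0.5412  0.0523  0.0663]]
t [ 0.99960851 -0.02797917  0.        ] up [0.02292944 0.81919741 0.57305309] mean 0.5416033475901019 0.048729268336949336 plane t ext 0.3853471349376312 0.6587693403525716 up ext -0.025887177024581563 0.14105782836051722 up at z=.071 0.04789110115990427
```

```bash
cat >> h.py <<'E'
from scipy.spatial.transform import Rotation as Rn
yaw=np.radians(-91.66);ti=np.radians(35)
n=np.array([np.sin(ti)*np.cos(yaw),np.sin(ti)*np.sin(yaw),np.cos(ti)])
t=np.cross([0,0,1],n);t/=np.linalg.norm(t);up=np.cross(n,t)
d=.0515;HT=.525
H=t*HT+n*d;H=H+up*(.071-H[2])/up[2]
RT=np.c_[-t,up,-n]   # tool axes: x=-t,y=up,z=-n
def piv(c):return H+.06*(-np.cos(c-.7)*t+np.sin(c-.7)*up)+.04*n
def grip(c,f,r):
    o=np.cos(c-.7)*t-np.sin(c-.7)*up
    return piv(c)+r*(np.cos(f)*o+np.sin(f)*n)
def rows(targets,s):
    """targets: list of (grasp-point pos, R) -> rows from state s"""
    R0=Rn.from_euler('xyz',s["eef_rot"]).as_matrix();p0=np.array(s["ee_pos"]);out=[]
    for g,R in targets:
        p=g+R[:,2]*.005
        out.append(np.r_[(R0.T@(p-p0))*1000,Rn.from_matrix(R0.T@R).as_rotvec()])
    return np.array(out)
E
python3 - <<'E'
from h import *;from workcell import bot
s=bot.get_state();print(H,n,t,up,grip(.7,.19,.065))
print(rows([(grip(.7,.19,.065)+.13*n,RT)],s).round(3))
E
```

```text
[ 0.52511602 -0.00360229  0.071     ] [-0.0166156  -0.57333572  0.81915204] [ 0.99958033 -0.02896841  0.        ] [0.02372953 0.81880827 0.57357644] [ 0.5280761  -0.03368485  0.11382185]
[[ 4.48222e+02 -2.79700e+02  2.88360e+01 -1.73000e-01  8.22000e-01
  -2.61700e+00]]
```

Emit:
send_rows --commands '[448,-280,29,-0.173,0.822,-2.617,448,-280,29,-0.173,0.822,-2.617,448,-280,29,-0.173,0.822,-2.617,448,-280,29,-0.173,0.822,-2.617,448,-280,29,-0.173,0.822,-2.617,448,-280,29,-0.173,0.822,-2.617,448,-280,29,-0.173,0.822,-2.617,448,-280,29,-0.173,0.822,-2.617,448,-280,29,-0.173,0.822,-2.617,448,-280,29,-0.173,0.822,-2.617]' --fingers 1

```text
clock: 1.1
ee_pos: [0.5093, -0.1274, 0.2175]
eef_rot: [2.796, -0.245, 1.884]
ft_force: [-0.2, -0.6, 0.0]
width: 0.0855
finger_force: 0.0
```

Run:
```python
from h import *;from workcell import bot
s=bot.get_state();print(s["q"])
print(rows([(grip(.7,.19,.065)+.13*n,RT)],s).round(3))
```

```text
[-0.60373653  0.21975966 -0.27787689  1.04574853  0.41995549  0.70294051]
[[15.014 19.61  12.507 -0.08   0.373 -1.182]]
```

Emit:
send_rows --commands '[15,20,12,-0.08,0.373,-1.182,15,20,12,-0.08,0.373,-1.182,15,20,12,-0.08,0.373,-1.182,15,20,12,-0.08,0.373,-1.182,15,20,12,-0.08,0.373,-1.182,15,20,12,-0.08,0.373,-1.182,15,20,12,-0.08,0.373,-1.182,15,20,12,-0.08,0.373,-1.182,15,20,12,-0.08,0.373,-1.182,15,20,12,-0.08,0.373,-1.182]'

```text
clock: 2.1
ee_pos: [0.526, -0.1075, 0.2162]
eef_rot: [2.53, -0.003, 3.107]
ft_force: [0.5, -0.3, -0.4]
width: 0.0851
finger_force: 0.0
```

Run:
```python
from h import *;from workcell import bot
s=bot.get_state();print(s["q"],s["ee_pos"])
print(rows([(grip(.7,.19,.065)+.13*n,RT)],s).round(3))
c=bot.camera("wrist");np.savez("w0.npz",**c,p=s["ee_pos"],e=s["eef_rot"])
cv2.imwrite("pics/w0.png",c["image"][:,:,::-1]);print(c["mount"].round(3))
```

```text
[-0.59740001  0.54352421  0.10381113  1.49114299  0.50542772 -0.65544901] [ 0.52598924 -0.10753428  0.21617627]
[[ 6.600e-02  1.809e+00  1.220e+00  1.000e-03  1.000e-03 -7.000e-03]]
[[ 0.    -0.953 -0.304  0.078]
 [ 1.     0.    -0.     0.   ]
 [ 0.    -0.304  0.953 -0.129]
 [ 0.     0.     0.     1.   ]]
```

View pics/w0.png

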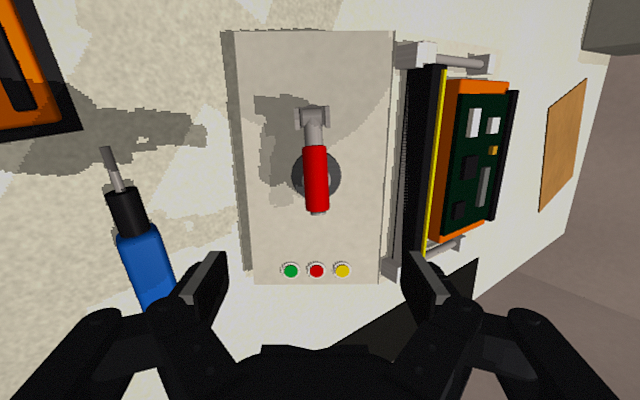

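The wrist view shows the crank clearly: boss centre near (316,175), cheeks/pin (312,115), red grip (315,147)–(318,212), with open fingers at the bottom. I'll refine the geometry from this depth map.

```bash
cat >> h.py <<'E'
def wcloud(c,p,e):
    E=np.eye(4);E[:3,:3]=Rn.from_euler('xyz',e).as_matrix();E[:3,3]=p
    return cloud(c,E@c["mount"])
E
python3 - <<'E'
from h import *
c=dict(np.load("w0.npz"));W=wcloud(c,c["p"],c["e"]);im=c["image"]
m=np.zeros(im.shape[:2],bool);m[40:255,245:378]=1
L=lambda P:np.stack([P@t,P@up,P@n-d],-1)
S=W[m];q=L(S);k=abs(q[:,2])<.01;Q=S[k]
for _ in range(3):
    mm=Q.mean(0);nn=np.linalg.svd(Q-mm,full_matrices=False)[2][2];nn*=np.sign(nn[2]);Q=S[abs((S-mm)@nn)<.002]
print("n",nn,"tilt",np.degrees(np.arccos(nn[2])),"yaw",np.degrees(np.arctan2(nn[1],nn[0])),"d",nn@mm,"t ext",np.percentile(Q@t,[0.1,99.9]))
q=L(W);q[...,2]=W@nn-nn@mm
hub=H@t,H@up
rel=q-np.array([*hub,0])
# boss pixels
b=m&(abs(rel[...,2]-.012)<.002);P=rel[b][:,:2];P=P[np.hypot(*P.T)<.035]
(cx,cy),r=cv2.minEnclosingCircle((P*1000).astype(np.float32));print("boss",cx,cy,r,len(P))
R=redmask(im)&m&(rel[...,2]>.03);P=rel[R];print("red",len(P))
for lo in np.arange(-.04,.024,.008):
    k=(P[:,0]>=lo)&(P[:,0]<lo+.008)
    if k.any():print(lo,np.percentile(P[k],[2,50,98],axis=0).round(4).tolist(),np.percentile(P[k][:,2],90))
A=m&(rel[...,2]>.015)&~R;P=rel[A];P=P[P[:,0]<-.01]
for lo in np.arange(-.08,-.02,.008):
    k=(P[:,0]>=lo)&(P[:,0]<lo+.008)
    if k.any():print("arm",lo,np.percentile(P[k],[2,50,98],axis=0).round(4).tolist())
E
```

```text
n [-0.0162186  -0.57307144  0.81934491] tilt 34.980729784389574 yaw -91.62110603589856 d 0.05175716031158324 t ext [0.39683271 0.61953291]
boss -0.7118666172027588 0.6768507361412048 25.703290939331055 716
red 1560
-0.04 [[-0.0384, -0.0108, 0.0472], [-0.0352, -0.0012, 0.0543], [-0.0321, 0.0082, 0.057]] 0.05617242135646021
-0.032 [[-0.0319, -0.0109, 0.049], [-0.028, -0.0005, 0.0557], [-0.0241, 0.0091, 0.0583]] 0.05759827885483544
-0.024 [[-0.0238, -0.011, 0.0493], [-0.0198, -0.0005, 0.0573], [-0.0163, 0.01, 0.0603]] 0.05905547614989459
-0.016 [[-0.0158, -0.0102, 0.052], [-0.0121, -0.0005, 0.059], [-0.0081, 0.0099, 0.0617]] 0.060853408792262136
-0.008 [[-0.0078, -0.0098, 0.0541], [-0.004, 0.0003, 0.0604], [-0.0003, 0.0099, 0.0629]] 0.062491141106086126
0.0 [[0.0003, -0.0095, 0.0544], [0.004, 0.001, 0.0621], [0.0077, 0.0108, 0.065]] 0.06392611807121118
0.008 [[0.0083, -0.0086, 0.0577], [0.0119, 0.001, 0.0637], [0.0158, 0.0107, 0.0663]] 0.06566247264234919
0.016 [[0.016, -0.0082, 0.0585], [0.0168, 0.0001, 0.0642], [0.0176, 0.0089, 0.0665]] 0.06539069559843196
arm -0.07200000000000001 [[-0.0706, -0.0174, 0.025], [-0.067, -0.0019, 0.0445], [-0.0644, 0.0115, 0.0489]]
arm -0.06400000000000002 [[-0.0637, -0.0171, 0.026], [-0.0602, -0.0028, 0.0477], [-0.0562, 0.0116, 0.0495]]
arm -0.05600000000000002 [[-0.0557, -0.0164, 0.0253], [-0.0529, -0.0028, 0.0481], [-0.0481, 0.0116, 0.0506]]
arm -0.04800000000000003 [[-0.0477, -0.009, 0.0453], [-0.044, -0.0012, 0.0502], [-0.0401, 0.0057, 0.0526]]
arm -0.040000000000000036 [[-0.0399, -0.0091, 0.0456], [-0.039, -0.0025, 0.0504], [-0.0334, 0.0092, 0.0525]]
arm -0.03200000000000004 [[-0.0313, -0.0118, 0.0459], [-0.0276, 0.0101, 0.0469], [-0.0247, 0.0102, 0.0481]]
arm -0.02400000000000005 [[-0.0239, 0.01, 0.0487], [-0.022, 0.0101, 0.0496], [-0.0215, 0.0101, 0.0503]]
```

```bash
sed -i 's/-91.66/-91.63/;s/d=.0515;HT=.525/d=.0517;HT=.5243/' h.py
cat >> h.py <<'E'
H=H+.0003*up
C0=.65
def Rc(c):
    o=np.cos(c-.7)*t-np.sin(c-.7)*up
    return np.c_[-o,np.cross(n,o),-n]
R0=Rc(C0)
E
python3 - <<'E'
from h import *;from workcell import bot
s=bot.get_state();g=grip(C0,.19,.065);print(g)
print(rows([(g+k*n,R0) for k in(.1,.06,.03,.0)],s).round(3))
E
```

```text
[ 0.52739069 -0.03333445  0.11410373]
[[ 7.10000e-01  2.08000e+00  3.14070e+01  0.00000e+00  2.00000e-03
  -5.80000e-02]
 [ 7.85000e-01  2.07700e+00  7.14070e+01  0.00000e+00  2.00000e-03
  -5.80000e-02]
 [ 8.42000e-01  2.07600e+00  1.01407e+02  0.00000e+00  2.00000e-03
  -5.80000e-02]
 [ 8.98000e-01  2.07400e+00  1.31407e+02  0.00000e+00  2.00000e-03
  -5.80000e-02]]
```

Emit:
send_rows --commands '[1,2,30,0,0,-0.057,1,2,60,0,0.002,-0.057,1,2,80,0,0.002,-0.057,1,2,100,0,0.002,-0.057,1,2,110,0,0.002,-0.057,1,2,120,0,0.002,-0.057,1,2,126,0,0.002,-0.057,1,2,131,0,0.002,-0.057,1,2,131,0,0.002,-0.057,1,2,131,0,0.002,-0.057]'

```text
clock: 3.15
ee_pos: [0.5277, -0.0311, 0.1113]
eef_rot: [2.532, 0.03, -3.129]
ft_force: [0.9, -0.4, 0.9]
width: 0.0856
finger_force: 0.0
```

Run:
```python
from h import *;from workcell import bot
s=bot.get_state();g=grip(C0,.19,.065);print(s["ft_force"],s["ee_pos"])
print(rows([(g,R0)],s).round(3))
c=bot.camera("wrist");cv2.imwrite("pics/w1.png",c["image"][:,:,::-1])
```

```text
[ 0.86111582 -0.38337831  0.86057188] [ 0.52771491 -0.03107308  0.11125065]
[[ 2.720e-01 -2.080e-01  1.361e+00 -1.000e-03  1.000e-03  1.000e-03]]
```

View pics/w1.png

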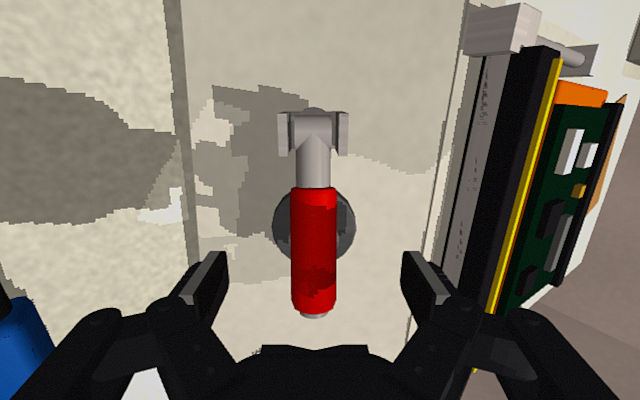

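The handle is centred between the pads (grip axis at column ~314, pads at 225 and 403), so I'll close.

Emit:
send_rows --commands '[0,0,1,0,0,0,0,0,1,0,0,0,0,0,1,0,0,0,0,0,1,0,0,0,0,0,1,0,0,0,0,0,1,0,0,0,0,0,1,0,0,0,0,0,1,0,0,0]' --fingers -1

```text
clock: 4.0
ee_pos: [0.5275, -0.0305, 0.11]
eef_rot: [2.532, 0.03, -3.129]
ft_force: [0.3, -2.7, -0.3]
width: 0.0209
finger_force: 58.5
```

Run:
```python
from h import *;from workcell import bot
s=bot.get_state();print(s["ft_force"],s["width"],s["finger_force"])
r=.065;f0=.19
g0=grip(C0,f0,r)
P=[R0.T@(grip(C0,f,r)-g0)*1000 for f in np.linspace(f0,1.57,11)[1:]]
print(np.array(P).round(1))
print(rows([(g0,R0)],s).round(3))
```

```text
[ 0.30915649 -2.71839649 -0.33178624] 0.020868874754477025 58.53827118873596
[[  2.3   0.   -8.7]
 [  5.8   0.  -16.9]
 [ 10.3   0.  -24.6]
 [ 15.9  -0.  -31.6]
 [ 22.4   0.  -37.8]
 [ 29.7  -0.  -43. ]
 [ 37.6   0.  -47.2]
 [ 46.1   0.  -50.3]
 [ 54.8  -0.  -52.1]
 [ 63.8   0.  -52.7]]
[[ 0.062  0.037  0.047 -0.001  0.001  0.001]]
```

Emit:
send_rows --commands '[1,0,-4,0,0,0,2.3,0,-8.7,0,0,0,4,0,-13,0,0,0,5.8,0,-16.9,0,0,0,8,0,-21,0,0,0,10.3,0,-24.6,0,0,0,10.3,0,-24.6,0,0,0]'

```text
clock: 4.7
ee_pos: [0.5152, -0.0445, 0.1298]
eef_rot: [2.532, 0.026, -3.129]
ft_force: [-3.3, 0.8, -9.0]
width: 0.0201
finger_force: 59.5
```

Emit:
send_rows --commands '[5.6,0,-7,0,0,0,12.1,0,-13.2,0,0,0,19.4,0,-18.4,0,0,0,27.3,0,-22.6,0,0,0,35.8,0,-25.7,0,0,0,44.5,0,-27.5,0,0,0,44.5,0,-27.5,0,0,0]'

```text
clock: 5.4
ee_pos: [0.4719, -0.061, 0.1524]
eef_rot: [2.531, 0.032, -3.13]
ft_force: [1.1, 2.8, -8.2]
width: 0.0201
finger_force: 59.7
```

Run:
```python
from h import *;from workcell import bot
s=bot.get_state();print(s["ft_force"],s["moment"])
print(rows([(grip(C0,1.57,.065),R0)],s).round(3))
c=bot.camera("wrist");cv2.imwrite("pics/w2.png",c["image"][:,:,::-1])
```

```text
[ 1.06018109  2.79884753 -8.1510775 ] [-0.8933862  -0.19567168 -0.18386155]
[[ 9.022e+00 -7.290e-01  3.480e-01  0.000e+00  3.000e-03  1.000e-03]]
```

View pics/w2.png

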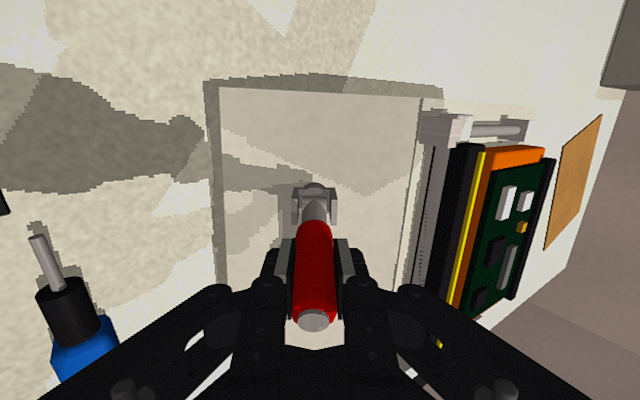

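The handle is held and nearly out (grip end at (314,320), pin at (314,195)). About 9 mm remains to the stop, so I'll go slightly past it.

Emit:
send_rows --commands '[4,0.5,-0.3,0,0,0,8,0.7,-0.3,0,0,0,10,0.7,-0.2,0,0,0,12,0.7,0,0,0,0,12,0.7,0,0,0,0]'

```text
clock: 5.95
ee_pos: [0.463, -0.0616, 0.153]
eef_rot: [2.533, 0.038, -3.13]
ft_force: [6.6, 0.9, -5.5]
width: 0.02
finger_force: 60.4
```

Run:
```python
from h import *;from workcell import bot
s=bot.get_state();print(s["ft_force"]@R0,s["moment"]@R0)
print(rows([(grip(C0,1.57,.065),R0)],s).round(3))
```

```text
[-6.4381696  -2.60671936  5.15933439] [ 0.85180495 -1.40762578  0.01943581]
[[ 0.187 -0.847  1.342 -0.002  0.008  0.004]]
```

Emit:
send_rows --commands '[3,0,0,0,0,0,3,0,0,0,0,0,3,0,0,0,0,0]'

```text
clock: 6.25
ee_pos: [0.4602, -0.0617, 0.153]
eef_rot: [2.533, 0.038, -3.13]
ft_force: [6.5, 0.6, -4.9]
width: 0.0198
finger_force: 60.2
```

Run:
```python
from h import *;from workcell import bot
s=bot.get_state();print(s["ft_force"]@R0,s["moment"]@R0)
print(rows([(grip(C0,1.57,.065),R0)],s).round(3))
```

```text
[-6.40362288 -2.51585254  4.47867048] [ 0.80583835 -1.52364248  0.0759644 ]
[[-2.600e+00 -8.660e-01  1.484e+00 -2.000e-03  8.000e-03  4.000e-03]]
```

Emit:
send_rows --commands '[0,0,0,0,0,0,0,0,0,0,0,0,0,0,0,0,0,0,0,0,0,0,0,0,0,0,0,0,0,0,0,0,0,0,0,0,0,0,0,0,0,0]' --fingers 1

```text
clock: 6.95
ee_pos: [0.4567, -0.0603, 0.1511]
eef_rot: [2.531, 0.029, -3.129]
ft_force: [0.3, 0.3, 0.0]
width: 0.0854
finger_force: 0.0
```

```bash
cat >> h.py <<'E'
def bar(bot):
    "fit of the red grip axis: points rel. to hub in (t,up,n)"
    s=bot.get_state();c=bot.camera("wrist");W=wcloud(c,s["ee_pos"],s["eef_rot"])
    M=redmask(c["image"])
    P=(W-H)[M]@np.c_[t,up,n];P=P[(P[:,2]>.06)&(np.hypot(P[:,0],P[:,1])<.1)]
    # fit cylinder radius 11 mm
    from scipy.optimize import least_squares
    def f(v):
        a=np.array([v[2],v[3],1]);a/=np.linalg.norm(a);q=P-[v[0],v[1],.1]
        return np.linalg.norm(q-np.outer(q@a,a),axis=1)-.011
    m=P.mean(0);r=least_squares(f,[m[0],m[1],0,0],loss="soft_l1",f_scale=.001)
    return s,c,r.x,len(P),np.abs(r.fun).mean(),P
E
python3 - <<'E'
from h import *;from workcell import bot
s,c,v,N,e,P=bar(bot);print(s["ft_force"]@R0,v.round(4),N,e,P.min(0),P.max(0))
print((piv(C0)-H)@np.c_[t,up,n])
cv2.imwrite("pics/w3.png",c["image"][:,:,::-1])
E
```

```text
[-0.27611656  0.22657759  0.14739462] [-0.0515 -0.0015  0.1459  0.0021] 3407 0.0005968575323847795 [-0.06743285 -0.01247695  0.06121848] [-0.04358037  0.00921089  0.12439732]
[-0.05992502 -0.00299875  0.04      ]
```

View pics/w3.png

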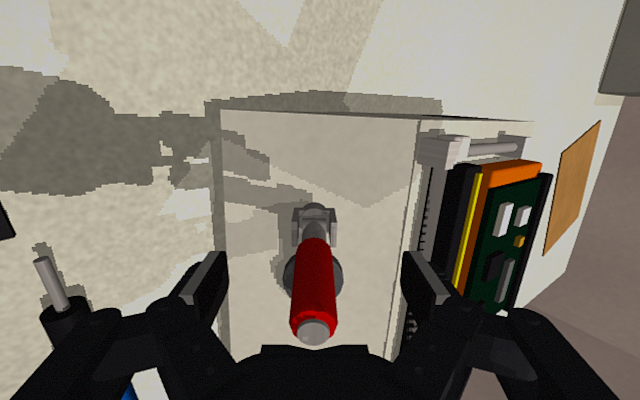

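The handle still leans about 8° short of the stop (grip end at (314,330)). I'll regrasp it and push it home.

Run:
```python
from h import *;from workcell import bot
s=bot.get_state()
print(rows([(grip(.65,1.425,.065),R0),(grip(.65,1.57,.065),R0)],s).round(3))
```

```text
[[-1.552e+01 -1.001e+00 -8.200e-02 -0.000e+00  0.000e+00  1.000e-03]
 [-6.129e+00 -9.940e-01 -7.760e-01 -0.000e+00  0.000e+00  1.000e-03]]
```

Emit:
send_rows --commands '[-8,0,0,0,0,0,-15.5,0,0,0,0,0,-15.5,0,0,0,0,0]'

```text
clock: 7.3
ee_pos: [0.4735, -0.0603, 0.1516]
eef_rot: [2.532, 0.031, -3.128]
ft_force: [0.8, -1.0, -1.1]
width: 0.0852
finger_force: 0.0
```

Emit:
send_rows --commands '[0,0,0,0,0,0,0,0,0,0,0,0,0,0,0,0,0,0,0,0,0,0,0,0,0,0,0,0,0,0,0,0,0,0,0,0,0,0,0,0,0,0,0,0,0,0,0,0]' --fingers -1

```text
clock: 8.1
ee_pos: [0.4722, -0.0604, 0.1517]
eef_rot: [2.532, 0.03, -3.129]
ft_force: [-1.4, -2.2, 1.8]
width: 0.0203
finger_force: 58.5
```

Emit:
send_rows --commands '[4,0,-0.3,0,0,0,8,0,-0.6,0,0,0,11,0,-0.7,0,0,0,13,0,-0.7,0,0,0,13,0,-0.7,0,0,0]'

```text
clock: 8.6
ee_pos: [0.4621, -0.0611, 0.1522]
eef_rot: [2.532, 0.037, -3.13]
ft_force: [7.4, 0.6, -3.2]
width: 0.0208
finger_force: 58.8
```

Run:
```python
from h import *;from workcell import bot
s,c,v,N,e,P=bar(bot);print(s["ft_force"]@R0,s["moment"]@R0,v.round(4),N,e)
print(rows([(grip(C0,1.57,.065),R0)],s).round(3))
```

```text
[-7.28957517 -1.50596356  3.08578251] [ 0.74490279 -1.78064316 -0.03423572] [-0.0595 -0.0017  0.0155 -0.0018] 2662 0.0007113665547617027
[[-0.775 -0.812  0.54  -0.     0.007  0.004]]
```

Emit:
send_rows --commands '[-1,4.9,0,0,0,0,-2.3,9.8,0,0,0,0,-3,14.6,0,0,0,0,-4.6,19.3,0,0,0,0,-6.3,23.9,0,0,0,0,-8.4,28.4,0,0,0,0]'

```text
clock: 9.25
ee_pos: [0.4685, -0.0386, 0.1681]
eef_rot: [2.535, 0.033, -3.129]
ft_force: [6.0, -4.7, -5.2]
width: 0.0207
finger_force: 59.0
```

Run:
```python
from h import *;from workcell import bot
s,c,v,N,e,P=bar(bot);print(s["ft_force"]@R0,s["moment"]@R0,v.round(4),N,e)
g=s["ee_pos"]-.005*R0[:,2]-H; print("tool polar",g@R0*1000, np.linalg.norm((g@R0)[:2]))
print(s["q"])
```

```text
[-5.80530726 -6.96635412  1.66284534] [ 1.90472485 -1.30545006 -0.01285362] [-0.0539  0.0256  0.0168 -0.0022] 2645 0.0006988422443906339
tool polar [  53.52490459   28.16582759 -105.48383484] 0.06048329732242339
[-0.54739779  0.40958116 -0.23968109  1.25016398  0.52059213 -0.65906745]
```

Run:
```python
import numpy as np
def go(p,ths,rho=61):
    q=np.c_[rho*np.cos(ths),rho*np.sin(ths)]; print((q-p).round(1).tolist());return q[-1]
p=np.array([54.55,28.4])
p=go(p,.48+.15*np.arange(1,11));p=go(p,1.98+.15*np.arange(1,11));p=go(p,3.48+.12*np.arange(1,9))
```

```text
[[-5.3, 7.5], [-11.2, 14.5], [-18.1, 20.5], [-25.8, 25.4], [-34.2, 29.1], [-43.0, 31.5], [-52.1, 32.5], [-61.2, 32.2], [-70.2, 30.6], [-78.8, 27.6]]
[[-8.1, -4.3], [-15.5, -9.7], [-21.9, -16.1], [-27.4, -23.5], [-31.6, -31.6], [-34.7, -40.2], [-36.3, -49.2], [-36.7, -58.3], [-35.6, -67.4], [-33.3, -76.2]]
[[2.8, -6.7], [6.5, -13.1], [10.8, -19.0], [15.9, -24.3], [21.5, -29.0], [27.6, -32.9], [34.2, -36.1], [41.1, -38.5]]
```

Emit:
send_rows --commands '[-5.3,7.5,0,0,0,0,-11.2,14.5,0,0,0,0,-18.1,20.5,0,0,0,0,-25.8,25.4,0,0,0,0,-34.2,29.1,0,0,0,0,-43,31.5,0,0,0,0,-52.1,32.5,0,0,0,0,-61.2,32.2,0,0,0,0,-70.2,30.6,0,0,0,0,-78.8,27.6,0,0,0,0]'

```text
clock: 10.3
ee_pos: [0.5438, -0.0148, 0.1861]
eef_rot: [2.534, 0.027, -3.128]
ft_force: [-4.4, -8.1, 3.7]
width: 0.0205
finger_force: 59.8
```

Run:
```python
from h import *;from workcell import bot
s,c,v,N,e,P=bar(bot);print(s["ft_force"]@R0,s["moment"]@R0,v.round(4),N,e)
g=s["ee_pos"]-.005*R0[:,2]-H; print("tool polar",g@R0*1000, np.linalg.norm((g@R0)[:2]))
print(s["q"])
```

```text
[ 4.39295424 -4.40793894 -7.70560674] [ 1.34076985  0.7187878  -0.02539417] [0.02   0.0575 0.0215 0.0018] 2671 0.0006965811183687021
tool polar [ -22.55680604   56.02606291 -105.35028958] 0.06039643386297019
[-0.44008316  0.49701809 -0.04252205  1.30454151  0.54975835 -0.53911818]
```

Emit:
send_rows --commands '[-8.1,-4.3,0,0,0,0,-15.5,-9.7,0,0,0,0,-21.9,-16.1,0,0,0,0,-27.4,-23.5,0,0,0,0,-31.6,-31.6,0,0,0,0,-34.7,-40.2,0,0,0,0,-36.3,-49.2,0,0,0,0,-36.7,-58.3,0,0,0,0,-35.6,-67.4,0,0,0,0,-33.3,-76.2,0,0,0,0]'

```text
clock: 11.35
ee_pos: [0.5806, -0.0756, 0.1443]
eef_rot: [2.53, 0.031, -3.129]
ft_force: [-0.6, -0.4, 4.7]
width: 0.0207
finger_force: 59.8
```

Run:
```python
from h import *;from workcell import bot
s,c,v,N,e,P=bar(bot);print(s["ft_force"]@R0,s["moment"]@R0,v.round(4),N,e)
g=s["ee_pos"]-.005*R0[:,2]-H; print("tool polar",g@R0*1000, np.linalg.norm((g@R0)[:2]))
print(s["q"],np.pi+.7-np.arctan2(v[1],v[0]) )
```

```text
[ 0.5195997   2.3771776  -4.06806072] [-0.08760122  0.13719154 -0.01141855] [ 0.0589 -0.0153  0.0244 -0.0036] 2669 0.0006977699131959233
tool polar [ -57.33203941  -18.78698306 -105.39550731] 0.060331695447963594
[-0.50557712  0.64585745  0.09526309  1.33048422  0.53669472 -0.61366538] 4.095224733630131
```

Emit:
send_rows --commands '[2.8,-6.7,0,0,0,0,6.5,-13.1,0,0,0,0,10.8,-19,0,0,0,0,15.9,-24.3,0,0,0,0,21.5,-29,0,0,0,0,27.6,-32.9,0,0,0,0,34.2,-36.1,0,0,0,0,38,-37.5,0,0,0,0]'

```text
clock: 12.2
ee_pos: [0.5431, -0.1076, 0.1212]
eef_rot: [2.532, 0.03, -3.129]
ft_force: [1.8, -2.9, 5.1]
width: 0.0204
finger_force: 59.9
```

Run:
```python
from h import *;from workcell import bot
s,c,v,N,e,P=bar(bot);print(s["ft_force"]@R0,s["moment"]@R0,v.round(4),N,e)
g=s["ee_pos"]-.005*R0[:,2]-H; print("tool polar",g@R0*1000, np.linalg.norm((g@R0)[:2]))
print(s["q"],np.pi+.7-np.arctan2(v[1],v[0]) )
```

```text
[-1.88677941  0.51325047 -5.78977604] [ 0.32206238 -0.59082606  0.06622255] [ 0.0224 -0.0557  0.0199 -0.0026] 2629 0.0007065979703518346
tool polar [ -18.85081194  -57.21850351 -105.41478095] 0.06024375697445284
[-0.58119548  0.63647499  0.00982134  1.29442972  0.51041309 -0.69528191] 5.029905637362557
```

Emit:
send_rows --commands '[3.7,-1.2,0,0,0,0,6.6,-1.9,0,0,0,0,9.6,-2.5,0,0,0,0,12.7,-2.9,0,0,0,0,12.7,-2.9,0,0,0,0]'

```text
clock: 12.75
ee_pos: [0.5331, -0.1097, 0.1196]
eef_rot: [2.531, 0.036, -3.13]
ft_force: [7.9, -0.5, 1.2]
width: 0.0206
finger_force: 59.7
```

Run:
```python
from h import *;from workcell import bot
s,c,v,N,e,P=bar(bot);print(s["ft_force"]@R0,s["moment"]@R0,v.round(4),N,e)
g=s["ee_pos"]-.005*R0[:,2]-H; print("tool polar",g@R0*1000, np.linalg.norm((g@R0)[:2]))
print(np.pi+.7-np.arctan2(v[1],v[0]) )
```

```text
[-7.92667018  0.10291196 -1.13611148] [ 0.27326916 -1.97317092  0.01528747] [ 0.0131 -0.0584  0.0195 -0.0002] 2651 0.0007032260840177847
tool polar [  -8.78264261  -59.55033608 -105.50149599] 0.06019449591741704
5.1909040903139605
```

Emit:
send_rows --commands '[2,-0.2,0,0,0,0,4,-0.3,0,0,0,0,4,-0.3,0,0,0,0]'

```text
clock: 13.1
ee_pos: [0.5317, -0.1098, 0.1197]
eef_rot: [2.531, 0.041, -3.13]
ft_force: [16.4, 3.1, -0.9]
width: 0.0204
finger_force: 59.0
```

Run:
```python
from h import *;from workcell import bot
s,c,v,N,e,P=bar(bot);print(s["ft_force"]@R0,s["moment"]@R0,v.round(4),N,e)
print(np.pi+.7-np.arctan2(v[1],v[0]) )
```

```text
[-16.37017314   1.5288727    2.78597589] [ 0.25753072 -3.36442964  0.04806375] [ 0.013  -0.0582  0.0182  0.0007] 2686 0.0006932130863947401
5.192228326503521
```

The force doubled while the bar stayed put, so the crank is at its hard stop (c ≈ 5.2). I'll relax, open and back straight out.

Emit:
send_rows --commands '[-3,0.3,0,0,0,0,-5,0.3,0,0,0,0,-5,0.3,0,0,0,0]'

```text
clock: 13.45
ee_pos: [0.533, -0.1096, 0.1196]
eef_rot: [2.532, 0.033, -3.128]
ft_force: [5.0, -2.7, 4.4]
width: 0.0205
finger_force: 59.8
```

Emit:
send_rows --commands '[0,0,0,0,0,0,0,0,0,0,0,0,0,0,0,0,0,0,0,0,0,0,0,0,0,0,0,0,0,0,0,0,0,0,0,0,0,0,0,0,0,0]' --fingers 1

```text
clock: 14.15
ee_pos: [0.5316, -0.1095, 0.1192]
eef_rot: [2.532, 0.029, -3.129]
ft_force: [-0.3, -0.1, -0.1]
width: 0.0856
finger_force: 0.0
```

Emit:
send_rows --commands '[0,0,-15,0,0,0,0,0,-35,0,0,0,0,0,-60,0,0,0,0,0,-90,0,0,0,0,0,-120,0,0,0,0,0,-120,0,0,0,0,0,-120,0,0,0]'

```text
clock: 14.85
ee_pos: [0.53, -0.1788, 0.2174]
eef_rot: [2.533, 0.031, -3.129]
ft_force: [-0.6, -0.6, -0.8]
width: 0.0855
finger_force: 0.0
```

Run:
```python
from h import *;from workcell import bot
s,c,v,N,e,P=bar(bot);print(s["ft_force"],v.round(4),N,e,np.pi+.7-np.arctan2(v[1],v[0]))
cv2.imwrite("pics/w4.png",c["image"][:,:,::-1])
```

```text
[-0.62877754 -0.62869718 -0.79583799] [ 0.0132 -0.0581  0.017  -0.0029] 542 0.0008875121825773317 5.188632560112135
```

View pics/w4.png

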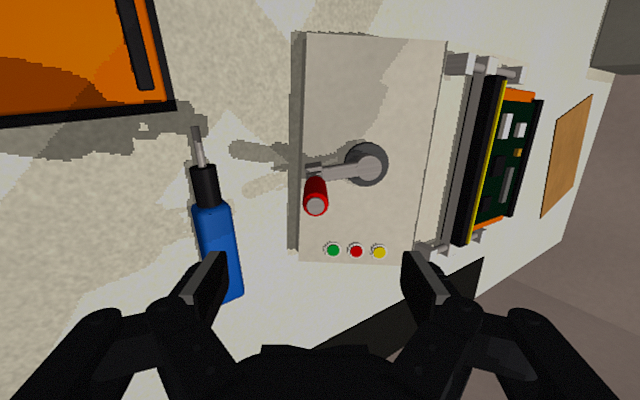

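The handle stands out with its end at (315,205), and the clamp bar's yellow strip (~490,150) is against the board edge. The gripper is clear, and the driver and nest haven't moved.

```bash
python3 -c "
from workcell import bot
print(bot.hand_in())"
```

```text
the job is handed in; nothing more can be done
None
```

The job is handed in: the handle is folded out, and the crank is wound clockwise to its hard stop with the clamp bar against the board. The gripper is clear and nothing else on the bench was touched.

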